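Present the tall tube to the carousel's reader and hold it there

TASK

Take the black bar knob in the middle of the sprung sample carousel and turn the carousel until the one tall tube stands squarely in front of the reader's window. The spring drives the carousel back when it is let go, so hold it still there while the tube is read, for a good two seconds, and finish while still holding the knob: do not let go. Do not touch the tubes, keep them all standing in their cups, and leave the things round the carousel where they are.

Things in the scene. Friction and masses are not known exactly. Their poses are not given: they have to be found in the camera images.
- stand: Fixed stand: round grey foot, 200 mm in diameter; origin at the centre of its underside, on the table and on the carousel's axis; z up. Its -x axis points to the front, where a white box-shaped reader head (34 x 54 mm, top 99 mm above the table) stands on a flat arm, centre 158 mm from the axis, its window looking inward at the cups.
- window_spot (a point): The point in front of the reader's window where the tall tube is to stand: 95 mm from the carousel's axis towards the front, 75 mm above the table, fixed to the stand. Its axes are the stand's.
- rotor (a joint): Angle of the steel turntable from its rest, rad, 0 when let go, growing counterclockwise as seen from above, stops at -1.7 and +1.7. A torsion spring of 0.10 N m per rad drives it back to 0. It needs no more than 1.25 rad either way.
- knob (a point): Middle of the black bar knob, fixed to the turntable, on the axis, 154 mm above the table. Bar 50 mm long along this point's x axis, 14 mm thick along y, 36 mm high (136 to 172 mm above the table), on a flange 40 mm in diameter. Turntable: disc 236 mm in diameter, top 36 mm above the table, nine evenly spaced cups (30 mm outside, 24 mm high), centres 95 mm from the axis.
- tall_mid (a point): Centre, half-way up, of the tall tube: plain white, 100 mm high, body 20 mm in diameter, flat flange 30 mm in diameter near the top. It stands loose in one of the four cups nearest the front (two on either side), with 2 mm of play all round; its foot is 39 mm and its top 139 mm above the table. Every other tube on the carousel is a shorter vial.
- short_1_mid (a point): Centre, half-way up, of one of the five short capped vials, 23 mm in diameter and 72 mm high, loose in a cup of the carousel (which one varies); leave it standing there.
- short_2_mid (a point): Centre, half-way up, of one of the five short capped vials, 23 mm in diameter and 72 mm high, loose in a cup of the carousel (which one varies); leave it standing there.
- short_3_mid (a point): Centre, half-way up, of one of the five short capped vials, 23 mm in diameter and 72 mm high, loose in a cup of the carousel (which one varies); leave it standing there.
- short_4_mid (a point): Centre, half-way up, of one of the five short capped vials, 23 mm in diameter and 72 mm high, loose in a cup of the carousel (which one varies); leave it standing there.
- short_5_mid (a point): Centre, half-way up, of one of the five short capped vials, 23 mm in diameter and 72 mm high, loose in a cup of the carousel (which one varies); leave it standing there.
- tape_roll: Bystander: roll of tape lying flat, 100 mm in diameter, 25 mm high; origin at the centre of its underside.
- timer: Bystander: round white timer at the back corner next to the gap between the tables, 68 mm in diameter, 46 mm high; origin at the centre of its underside.
- gauze_b: Bystander: stack of gauze, 80 x 80 x 12 mm; origin at the centre of its underside.
Not all that is in view belongs to the job. Leave any blue or green look-alike of the part that bears tall_mid alone.

How it is judged:
On the way:
1. the tall tube is held still in front of the window (horizontal distance between tall_mid and window_spot below 0.01 m and velocity of joint rotor between -0.05 and 0.05 rad/s and contact force between the fingers and rotor above 1 N), for 1.8 s.
At the end, for the whole second after the job is handed in: The tall tube's axis is within 10 mm of the spot in front of the reader's window, the turntable stands still (under 0.05 rad/s) with the fingers still holding it, and all six tubes stand upright in their cups (all of step 1 and angle between each of tall_mid, short_1_mid, short_2_mid, short_3_mid, short_4_mid, short_5_mid's own z axis and vertical below 0.25 rad); the arm keeps its last pose, push and grip.
It fails at once if a tube is touched by the gripper or arm (over 1 N) (contact force between any of the fingers, the arm and tall_tube above 1 N or contact force between any of the fingers, the arm and short_1 above 1 N or contact force between any of the fingers, the arm and short_2 above 1 N or contact force between any of the fingers, the arm and short_3 above 1 N or contact force between any of the fingers, the arm and short_4 above 1 N or contact force between any of the fingers, the arm and short_5 above 1 N).
It fails at once if a tube tips over or leaves its cup (angle between any of tall_mid, short_1_mid, short_2_mid, short_3_mid, short_4_mid, short_5_mid's own z axis and vertical above 0.4 rad or height (world z) of tall_mid above 0.099 m or height (world z) of any of short_1_mid, short_2_mid, short_3_mid, short_4_mid, short_5_mid above 0.085 m).
It fails at once if a bystander is moved by more than 30 mm (distance of any of tape_roll, timer, gauze_b from where it was at the start of the episode above 0.03 m).
It also fails if it takes over 32 s, if anything falls off the work surface, if the arm or the gripper's body presses on something with over 40 N, if the wrist force passes 120 N, or if a joint passes its speed limit or range.

ROBOT

A 6-joint arm with a two-finger parallel gripper is mounted at the origin on a cart in front of the work surface, level with it; the furniture and walls round the work are solid. World frame = base frame: x ahead of the robot, y to its left, z up, the work surface at z = 0. Lengths are in m, angles in rad, forces in N, time in s.
With the tool pointing down it reaches from about 0.3 to 0.95 m from the base axis. Payload 3.1 kg.
Tool frame: the origin (TCP) lies between the finger pads; the fingertips stand 22 mm ahead of it and the grasp point (between the pads) lies 3 mm ahead of it (r.finger_overhang is the distance from the TCP to the fingertips, in m); x points along the fingers, y is the direction in which the jaws open and shut, and the axes are right-handed (so a half turn about x gives the same grasp; the last joint's range is limited). The gripper opens to 85 mm and grips with 20 to 120 N. Pads are 22 mm wide; open, the fingers measure 114 mm over their backs; the gripper's body (76 mm by 85 mm) begins 54 mm behind the grasp point. The pads swing forward as they close: fully open they stand 13 mm farther back than shut.
Start: joints at [1.219, 0.308, 1.634, -0, 1.2, -0.07], TCP at [0.174, 0.6, 0.253] pointing down, gripper open.
Joint ranges: [-3.06, 3.06], [-0.79, 1.96], [0.05, 2.63], [-1.19, 4.34], [0.05, 2.64], [-2.94, 2.94]. Speed limits (rad/s): [2.79, 2.79, 3.14, 3.14, 3.14, 3.14].

INTERFACE

Orientations are given as a rotation vector (axis times angle).
In Python, from workcell import r gives the robot as it stands.
- The arm moves only by the shell command python3 -m pendant 'ROWS' [FORCE]. ROWS is JSON, one flat list of numbers, 7 for each row, row after row: the shift along the tool's x, y, z in units of 0.25 m (1.0 is 0.25 m), then the turn, a rotation vector about the tool's x, y, z in units of 30 degrees (1.0 is 30 degrees), then the closure, from -1 (fully open) to 1 (shut), so that 0 is half open. In form: [x, y, z, rx, ry, rz, grip, x, y, z, rx, ry, rz, grip, ...]. A call has exactly 5 rows; each row is the pose to reach, as a shift and turn from the pose commanded when the call began, along the tool's axes at that moment; what a row does not reach only later rows make up. A row lasts 1/10 s, in which the tool goes at most 50 mm and 8.59 degrees, less where a joint would pass 70% of its speed; a pose out of reach is approached as far as the arm can. A call with a number of a shift or a turn outside -1 to 1 is refused whole. A call with a gripper value outside its range is refused whole. The fingers move at their own pace and stop on an object; FORCE is the grip in N (left out, the last holds). Time passes only in rows, so rows that repeat a pose let the fingers close, or fill a call up. It gives the time, the measured TCP pose, the force and the opening at its end, in the units of the state.
- r.state(): the state, without advancing time (a new reading comes with each control period).
- r.grab_frame(name): name is "scene" or "top"; returns the picture (400x640x3 uint8, red, green, blue); there is no depth.
- r.camera_info(name): a dict with "mtx" (3x3 intrinsics, pixels), "extrinsics" (4x4, takes a point from camera to world coordinates). Camera axes: x right, y down, z forward; pixel columns grow to the right and rows downward; lengths in m; the calibration is good to about 2 mm. A picture is of the moment at which its call begins. camera_info takes no time and is no camera call.
- r.finish_job(): hands the job in, once; it reports no verdict.
The state is a dict: "t": time; "q": joint angles; "qd": joint speeds; "tau": joint torques, N m; "tcp_pos": TCP position; "ee_rot": TCP orientation; "ft_force": force on the tool from outside, world axes, zero at the start; "ft_torque": the same for the moment, N m; "grip_width": finger opening in m.
Only numpy, scipy, OpenCV 4.12 (cv2) and the standard library are available. Lean on these libraries where they do the work, as an engineer would, in place of code of your own. Each camera call takes 0.05 s, during which the arm holds its last target.

## Working session

There is one attempt and no reset: what is moved stays moved. The work goes in short steps, Python scripts to look and compute and a shell command to move; the robot and the scene stay as the last step left them, time stands still between calls to the robot, and variables do not carry over. Pictures are saved under pics/ and viewed, and the job is handed in when it is done.

```bash
mkdir -p pics; ls
python3 - <<'E'
from workcell import r
import cv2
print(r.state())
for n in("scene","top"):
    im=r.grab_frame(n); cv2.imwrite(f"pics/{n}0.png",im[:,:,::-1]); print(r.camera_info(n))
E
```

```text
pics
{'t': 0.0, 'q': array([ 1.21927975e+00,  3.08998189e-01,  1.63519458e+00,  3.31572032e-06,
        1.19970536e+00, -6.97248489e-02]), 'qd': array([ 1.35347215e-03, -8.15778974e-04, -5.26784067e-04,  7.56672864e-05,
       -9.66791837e-04,  9.73404405e-04]), 'tau': array([ 1.54810445e-03, -4.15252984e+01, -2.76667356e+01,  1.58326729e-04,
        1.03018375e-02,  3.73457553e-06]), 'tcp_pos': array([0.17357072, 0.59960744, 0.25204744]), 'ee_rot': array([ 0.21942684,  1.55994036, -0.22297707]), 'ft_force': array([ 0.79837951, -0.55025867,  0.41758083]), 'ft_torque': array([-9.02031688e-03, -1.36643923e-03, -1.81015946e-05]), 'grip_width': 0.08526596853927335}
{'mtx': array([[485.33492413,   0.        , 324.26695689],
       [  0.        , 485.33492413, 197.66064535],
       [  0.        ,   0.        ,   1.        ]]), 'extrinsics': array([[ 0.7659595 , -0.39936962,  0.50379555, -0.09273422],
       [-0.64286079, -0.48312134,  0.59441045, -0.86937017],
       [ 0.0060049 , -0.77916473, -0.62679044,  0.88176935],
       [ 0.        ,  0.        ,  0.        ,  1.        ]])}
{'mtx': array([[439.80378926,   0.        , 320.26713025],
       [  0.        , 439.80378926, 189.71561169],
       [  0.        ,   0.        ,   1.        ]]), 'extrinsics': array([[-0.02664168, -0.98255847,  0.18403554,  0.31179259],
       [-0.99958912,  0.02813231,  0.00549296, -0.1643625 ],
       [-0.0105745 , -0.18381358, -0.98290424,  1.29757984],
       [ 0.        ,  0.        ,  0.        ,  1.        ]])}
```

View pics/scene0.png

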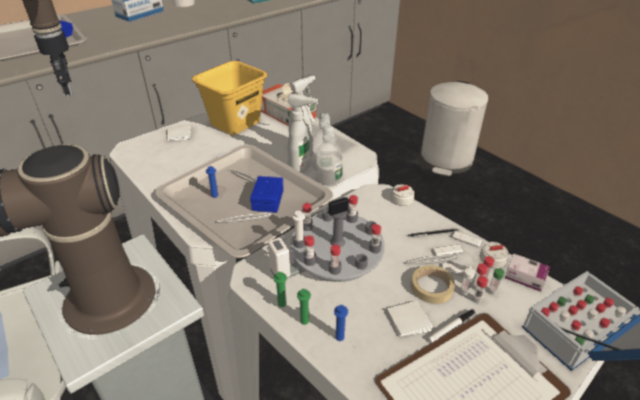

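View pics/top0.png

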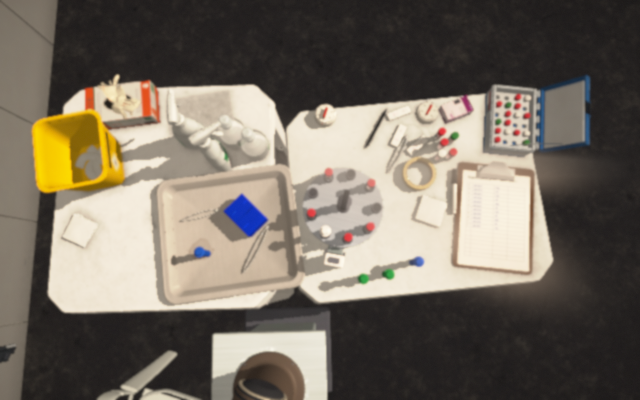

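Run:
```python
import cv2
a=cv2.imread("pics/top0.png")[150:280,285:400]; cv2.imwrite("pics/topc.png",cv2.resize(a,None,fx=4.5,fy=4.5,interpolation=cv2.INTER_CUBIC))
a=cv2.imread("pics/scene0.png")[180:290,250:400]; cv2.imwrite("pics/scenec.png",cv2.resize(a,None,fx=5,fy=5,interpolation=cv2.INTER_CUBIC))
```

```text
(no output)
```

View pics/topc.png

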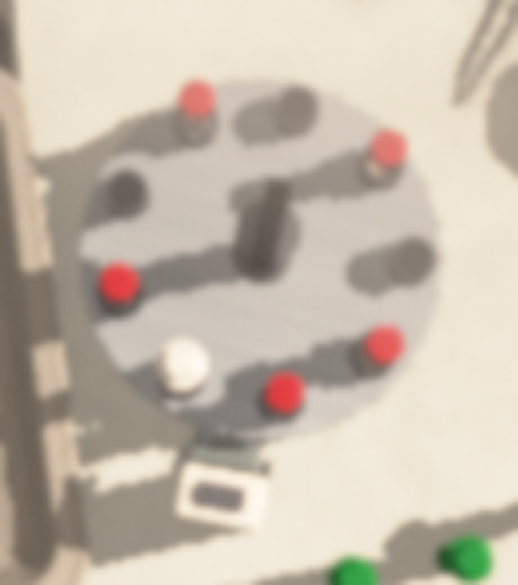

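View pics/scenec.png

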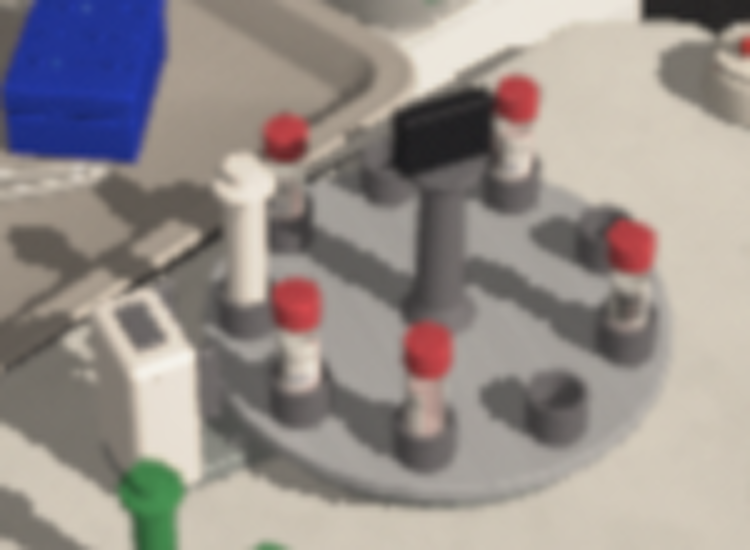

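```bash
cat > h.py <<'E'
import numpy as np
from workcell import r
def ray(n,u,v,z):
    c=r.camera_info(n);K=c["mtx"];E=c["extrinsics"]
    d=E[:3,:3]@np.linalg.inv(K)@np.array([u,v,1.]);o=E[:3,3]
    return (o+d*(z-o[2])/d[2])[:2]
def proj(n,p):
    c=r.camera_info(n);K=c["mtx"];E=c["extrinsics"]
    q=K@(E[:3,:3].T@(np.asarray(p)-E[:3,3]));return q[:2]/q[2]
T=lambda u,v,z:ray("top",285+(u+.5)/4.5-.5,150+(v+.5)/4.5-.5,z)
S=lambda u,v,z:ray("scene",250+(u+.5)/5-.5,180+(v+.5)/5-.5,z)
E
python3 - <<'E'
from h import *
from scipy.optimize import least_squares
caps=[("white",T(184,361,.139),None)]
tp=[(184,361,.139),(118,281,.111),(197,97,.111),(388,146,.111),(384,343,.111),(284,391,.111)]
sp=[(246,165,.139),(286,128,.111),(517,90,.111),(632,235,.111),(428,337,.111),(297,291,.111)]
PT=np.array([T(*a) for a in tp]);PS=np.array([S(*a) for a in sp])
print(np.c_[PT,PS,PS-PT].round(4))
k=np.array([0,1,3,5,7,8])  # cup index, clockwise order guess
for P in (PT,PS):
  best=None
  for s in (1,-1):
    f=lambda p:(P-p[:2]-.095*np.c_[np.cos(p[2]+s*k*2*np.pi/9),np.sin(p[2]+s*k*2*np.pi/9)]).ravel()
    for a0 in (0,1.5,3,4.5):
      o=least_squares(f,[*P.mean(0),a0])
      if best is None or o.cost<best[0].cost: best=(o,s)
  o,s=best;print(s,o.x,np.degrees(o.x[2]),o.fun.reshape(-1,2).round(4).tolist())
  c=o.x[:2]
  for nm,R in (("T",T(222,497,.099)),("S",S(143,322,.099))):
    d=R-c;print(nm,"reader",R,np.hypot(*d),np.degrees(np.arctan2(d[1],d[0])))
  d=P[0]-c;print("tall ang",np.degrees(np.arctan2(d[1],d[0])))
print("knobT ends",T(275,185,.172),T(258,272,.172),"S",S(396,131,.172),S(490,98,.172))
print("disc",T(80,258,.036),T(440,258,.036),T(260,78,.036),T(260,437,.036))
E
```

```text
[[ 0.4208 -0.1688  0.4221 -0.1697  0.0013 -0.0009]
 [ 0.4729 -0.1304  0.4741 -0.1337  0.0012 -0.0032]
 [ 0.5855 -0.1816  0.5831 -0.1847 -0.0024 -0.0031]
 [ 0.5514 -0.2973  0.5509 -0.2997 -0.0006 -0.0024]
 [ 0.4309 -0.2892  0.4319 -0.2897  0.0009 -0.0006]
 [ 0.4039 -0.2281  0.4052 -0.2287  0.0013 -0.0006]]
-1 [ 0.49818695 -0.22142446  2.53113991] 145.0236343241811 [[0.0005, -0.0018], [-0.0007, -0.0008], [0.0012, -0.0003], [-0.0013, 0.0019], [-0.0001, -0.0005], [0.0003, 0.0016]]
T reader [ 0.34263998 -0.1893295 ] 0.1588236368333095 168.34142585462635
S reader [ 0.34559251 -0.18972714] 0.1558518020791428 168.26525155294706
tall ang 145.7768067866802
-1 [ 0.49844333 -0.22339708  2.52291342] 144.5522912742668 [[0.0011, -0.0014], [-0.0005, -0.0022], [-0.0018, -0.0007], [-0.0015, 0.0019], [0.0011, 0.0003], [0.0015, 0.0022]]
T reader [ 0.34263998 -0.1893295 ] 0.1594844390181374 167.66596612893147
S reader [ 0.34559251 -0.18972714] 0.1565153031494026 167.57729441309084
tall ang 144.89178537325895
knobT ends [ 0.51798447 -0.22418811] [ 0.46757132 -0.21255988] S [ 0.46666215 -0.22560494] [ 0.51590298 -0.23520886]
disc [ 0.49870523 -0.10415799] [ 0.49217711 -0.33560447] [ 0.61434844 -0.22426286] [ 0.38110252 -0.21588855]
```

```bash
cat >> h.py <<'E'
from scipy.spatial.transform import Rotation as R
def need(p,ang,opt=None):
    "units to go to TCP p pointing down with jaw at ang deg (mod 180)"
    s=r.state();R0=R.from_rotvec(s["ee_rot"])
    yj=R0.as_matrix()[:,1];cur=np.degrees(np.arctan2(yj[1],yj[0]))
    for a in (ang,ang+180):
        y=np.array([np.cos(np.radians(a)),np.sin(np.radians(a)),0]);x=np.array([0,0,-1.]);M=np.c_[x,y,np.cross(x,y)]
        rv=(R0.inv()*R.from_matrix(M)).as_rotvec(degrees=True)/30
        print("jaw now",cur.round(2),"to",a,"turn",rv.round(4))
    print("shift",(R0.inv().apply(np.array(p)-s["tcp_pos"])/.25).round(4),"t",s["t"],s["tcp_pos"].round(4),"q",s["q"].round(2),"F",s["ft_force"].round(1),s["ft_torque"].round(2),s["grip_width"].round(4))
E
python3 - <<'E'
from h import *
print(R.from_rotvec(r.state()["ee_rot"]).as_matrix().round(3))
need([.498,-.2225,.25],77.5)
E
```

```text
[[-0.001  0.278  0.961]
 [-0.002  0.961 -0.278]
 [-1.    -0.002 -0.   ]]
jaw now 73.85 to 77.5 turn [-0.1217 -0.0004  0.0041]
jaw now 73.85 to 257.5 turn [5.8783e+00 6.4000e-03 6.0000e-04]Traceback (most recent call last):
  File "<stdin>", line 3, in <module>
  File "h.py", line 21, in need
    print("shift",(R0.inv().apply(np.array(p)-s["tcp_pos"])/.25).round(4),"t",s["t"],s["tcp_pos"].round(4),"q",s["q"].round(2),"F",s["ft_force"].round(1),s["ft_torque"].round(2),s["grip_width"].round(4))
                                                                                                                                                                                  ^^^^^^^^^^^^^^^^^^^^^
AttributeError: 'float' object has no attribute 'round'
```

```bash
sed -i 's/s\["grip_width"\].round(4)/round(float(s["grip_width"]),4)/' h.py
python3 - <<'E'
from h import *
need([.498,-.2225,.25],77.5)
E
```

```text
jaw now 73.85 to 77.5 turn [-0.1217 -0.0004  0.0041]
jaw now 73.85 to 257.5 turn [5.8783e+00 6.4000e-03 6.0000e-04]
shift [ 0.0143 -2.7979  2.1611] t 0.1 [0.1736 0.5997 0.2521] q [ 1.22  0.31  1.64 -0.    1.2  -0.07] F [ 0.3  0.1 -0.5] [ 0.03 -0.01  0.02] 0.0855
```

```bash
python3 -m pendant '[0,-0.14,0.108,0,0,0,-1, 0,-0.28,0.216,0,0,0,-1, 0,-0.42,0.324,0,0,0,-1, 0,-0.56,0.432,0,0,0,-1, 0,-0.70,0.54,-0.03,0,0,-1]' && python3 -m pendant '[0,-0.14,0.108,0,0,0,-1, 0,-0.28,0.216,0,0,0,-1, 0,-0.42,0.324,0,0,0,-1, 0,-0.56,0.432,0,0,0,-1, 0,-0.70,0.54,-0.03,0,0,-1]' && python3 -m pendant '[0,-0.14,0.108,0,0,0,-1, 0,-0.28,0.216,0,0,0,-1, 0,-0.42,0.324,0,0,0,-1, 0,-0.56,0.432,0,0,0,-1, 0,-0.70,0.54,-0.03,0,0,-1]'
python3 - <<'E'
from h import *
need([.498,-.2225,.25],77.5)
E
```

```text
t: 0.6
tcp_pos: [0.2549, 0.3928, 0.2527]
ee_rot: [0.207, 1.561, -0.209]
ft_force: [-0.1, 0.1, 0.8]
grip_width: 0.0855
t: 1.1
tcp_pos: [0.3391, 0.1887, 0.2531]
ee_rot: [0.196, 1.562, -0.196]
ft_force: [0.3, -0.6, 0.8]
grip_width: 0.085
t: 1.6
tcp_pos: [0.4266, -0.0144, 0.2531]
ee_rot: [0.185, 1.563, -0.184]
ft_force: [1.2, -0.7, 0.7]
grip_width: 0.0854
jaw now 76.55 to 77.5 turn [-0.0318  0.     -0.0005]
jaw now 76.55 to 257.5 turn [ 5.9682e+00 -8.0000e-04 -0.0000e+00]
shift [ 0.0122 -0.7429  0.4715] t 1.6 [ 0.4266 -0.0144  0.2531] q [-0.14 -0.09  2.07  0.    1.16 -1.47] F [ 1.2 -0.7  0.7] [-0.04 -0.02  0.03] 0.0854
```

```bash
python3 -m pendant '[0,-0.15,0.095,0,0,0,-1, 0,-0.30,0.19,0,0,0,-1, 0,-0.45,0.285,0,0,0,-1, 0,-0.60,0.38,0,0,0,-1, 0,-0.72,0.46,-0.03,0,0,-1]' && python3 -m pendant '[0,0,0,0,0,0,-1,0,0,0,0,0,0,-1,0,0,0,0,0,0,-1,0,0,0,0,0,0,-1,0,0,0,0,0,0,-1]'
python3 - <<'E'
from h import *
import cv2
need([.498,-.2225,.165],77.5)
a=r.grab_frame("scene")[130:290,250:400,::-1]; cv2.imwrite("pics/s1.png",cv2.resize(a,None,fx=3.7,fy=3.7,interpolation=cv2.INTER_CUBIC))
a=r.grab_frame("top")[130:290,270:430,::-1]; cv2.imwrite("pics/t1.png",cv2.resize(a,None,fx=3.7,fy=3.7,interpolation=cv2.INTER_CUBIC))
E
```

```text
t: 2.1
tcp_pos: [0.4966, -0.2168, 0.2528]
ee_rot: [0.173, 1.564, -0.173]
ft_force: [0.1, 0.9, 0.4]
grip_width: 0.0855
t: 2.6
tcp_pos: [0.4963, -0.2133, 0.2533]
ee_rot: [0.171, 1.564, -0.171]
ft_force: [-0.5, 0.0, 0.6]
grip_width: 0.0857
jaw now 77.54 to 77.5 turn [ 0.0013 -0.0003 -0.0002]
jaw now 77.54 to 257.5 turn [-5.9987e+00  3.0000e-04 -5.0000e-04]
shift [ 0.3533 -0.0346  0.0149] t 2.6 [ 0.4963 -0.2133  0.2533] q [-0.49  0.15  1.83  0.    1.16 -1.84] F [-0.5  0.   0.6] [ 0.03  0.02 -0.  ] 0.0857
```

View pics/s1.png

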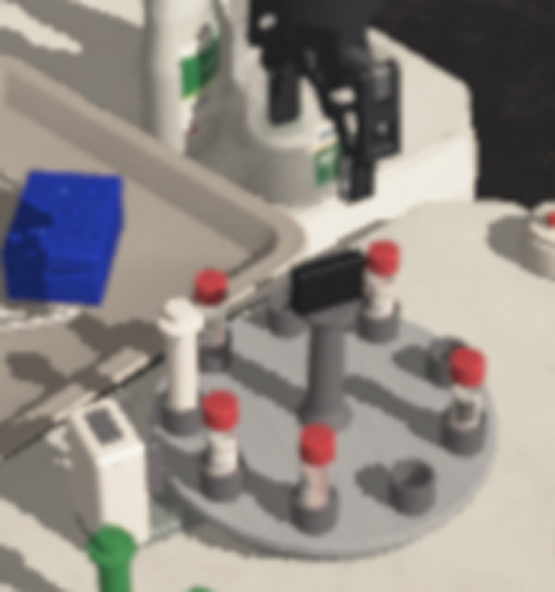

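View pics/t1.png

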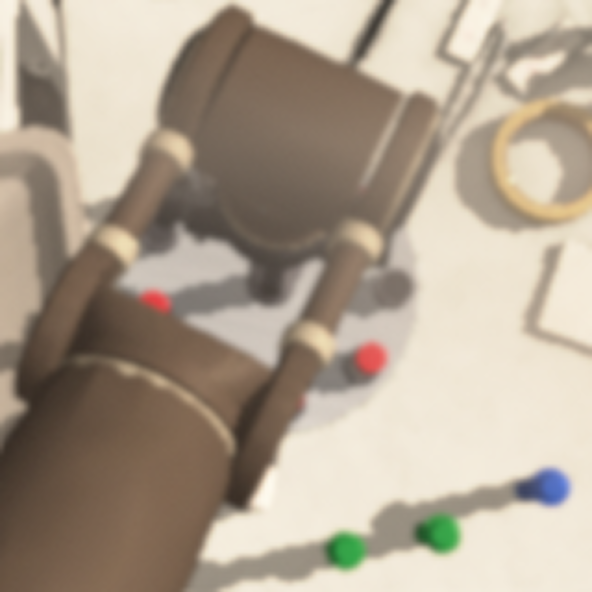

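```bash
python3 -m pendant '[0.08,-0.035,0.015,0,0,0,-1, 0.18,-0.035,0.015,0,0,0,-1, 0.28,-0.035,0.015,0,0,0,-1, 0.345,-0.035,0.015,0,0,0,-1, 0.345,-0.035,0.015,0,0,0,-1]' && python3 -m pendant '[0,0,0,0,0,0,0.2,0,0,0,0,0,0,0.2,0,0,0,0,0,0,0.2,0,0,0,0,0,0,0.2,0,0,0,0,0,0,0.2]' 30
python3 - <<'E'
from h import *
import cv2
print(r.finger_overhang)
need([.498,-.2225,.165],77.5)
a=r.grab_frame("scene")[130:290,250:400,::-1]; cv2.imwrite("pics/s2.png",cv2.resize(a,None,fx=3.7,fy=3.7,interpolation=cv2.INTER_CUBIC))
E
```

```text
t: 3.2
tcp_pos: [0.4962, -0.2223, 0.1643]
ee_rot: [0.174, 1.57, -0.17]
ft_force: [0.0, -0.1, 0.6]
grip_width: 0.0856
t: 3.7
tcp_pos: [0.4986, -0.224, 0.1677]
ee_rot: [0.172, 1.563, -0.172]
ft_force: [-0.1, 0.5, 0.1]
grip_width: 0.0343
0.022
jaw now 77.45 to 77.5 turn [-0.0016  0.0023  0.0006]
jaw now 77.45 to 257.5 turn [ 5.9984e+00  1.0000e-03 -3.6000e-03]
shift [ 0.0109  0.0053 -0.0037] t 3.7 [ 0.4986 -0.224   0.1677] q [-0.5   0.26  1.89  0.    0.99 -1.85] F [-0.1  0.5  0.1] [ 0.02 -0.02  0.05] 0.0343
```

View pics/s2.png

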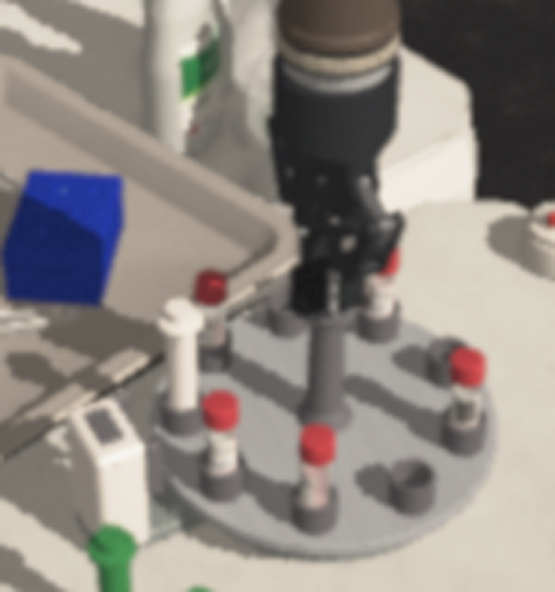

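```bash
python3 -m pendant '[0.016,0.005,0,0,0,0,0.2,0.016,0.005,0,0,0,0,1,0.016,0.005,0,0,0,0,1,0.016,0.005,0,0,0,0,1,0.016,0.005,0,0,0,0,1]' 50;  python3 - <<'E'
from h import *
need([.498,-.2225,.163],100.5)
E
```

```text
t: 4.25
tcp_pos: [0.4981, -0.2222, 0.1626]
ee_rot: [0.173, 1.565, -0.171]
ft_force: [-0.1, 2.0, -0.3]
grip_width: 0.0134
jaw now 77.45 to 100.5 turn [-0.7682 -0.0021 -0.0016]
jaw now 77.45 to 280.5 turn [ 5.2318e+00 -2.3000e-03  2.9000e-03]
shift [-0.0016 -0.0014 -0.0002] t 4.25 [ 0.4981 -0.2222  0.1626] q [-0.5   0.26  1.89  0.    0.99 -1.85] F [-0.1  2.  -0.3] [0.15 0.07 0.01] 0.0134
```

```bash
python3 -m pendant '[0,0,0,-0.02,0,0,1,0,0,0,-0.07,0,0,1,0,0,0,-0.14,0,0,1,0,0,0,-0.22,0,0,1,0,0,0,-0.30,0,0,1]' && python3 -m pendant '[0,0,0,-0.08,0,0,1,0,0,0,-0.16,0,0,1,0,0,0,-0.24,0,0,1,0,0,0,-0.31,0,0,1,0,0,0,-0.37,0,0,1]' && python3 -m pendant '[0,0,0,-0.05,0,0,1,0,0,0,-0.08,0,0,1,0,0,0,-0.09,0,0,1,0,0,0,-0.09,0,0,1,0,0,0,-0.09,0,0,1]';  python3 - <<'E'
from h import *
import cv2
need([.498,-.2225,.163],100.5)
f=r.grab_frame("scene");cv2.imwrite("pics/s3f.png",f[:,:,::-1]);a=f[180:290,250:400,::-1]; cv2.imwrite("pics/s3.png",cv2.resize(a,None,fx=5,fy=5,interpolation=cv2.INTER_CUBIC))
f=r.grab_frame("top");a=f[150:280,285:400,::-1]; cv2.imwrite("pics/t3.png",cv2.resize(a,None,fx=4.5,fy=4.5,interpolation=cv2.INTER_CUBIC))
E
```

```text
t: 4.75
tcp_pos: [0.4981, -0.2223, 0.1626]
ee_rot: [0.047, 1.571, -0.046]
ft_force: [-1.0, 1.6, -1.6]
grip_width: 0.0135
t: 5.25
tcp_pos: [0.4981, -0.2225, 0.1626]
ee_rot: [-0.105, 1.569, 0.106]
ft_force: [-0.7, 0.3, -1.5]
grip_width: 0.0138
t: 5.75
tcp_pos: [0.4981, -0.2225, 0.1626]
ee_rot: [-0.14, 1.567, 0.141]
ft_force: [-0.5, 1.0, -4.2]
grip_width: 0.013
jaw now 100.26 to 100.5 turn [-0.0081 -0.0016 -0.0008]
jaw now 100.26 to 280.5 turn [ 5.9919e+00 -1.2000e-03  2.6000e-03]
shift [-0.0014 -0.     -0.0005] t 5.75 [ 0.4981 -0.2225  0.1626] q [-0.5   0.26  1.89 -0.    0.99 -2.25] F [-0.5  1.  -4.2] [0.07 0.18 0.  ] 0.013
```

View pics/s3.png

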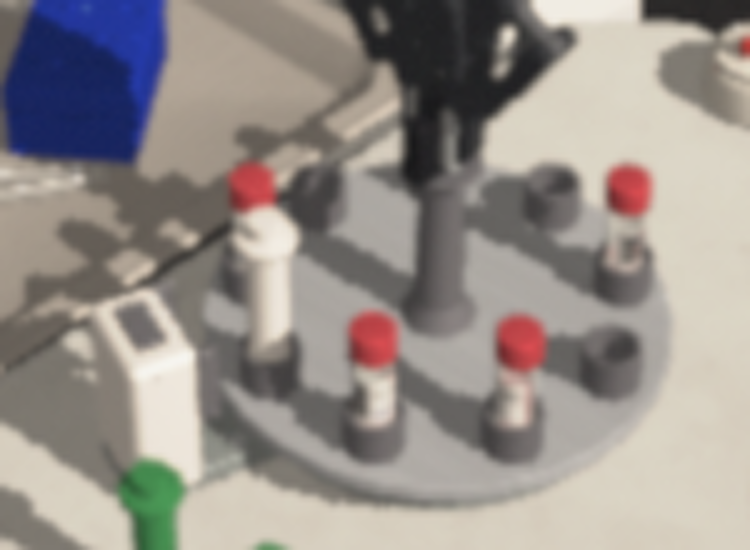

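View pics/t3.png

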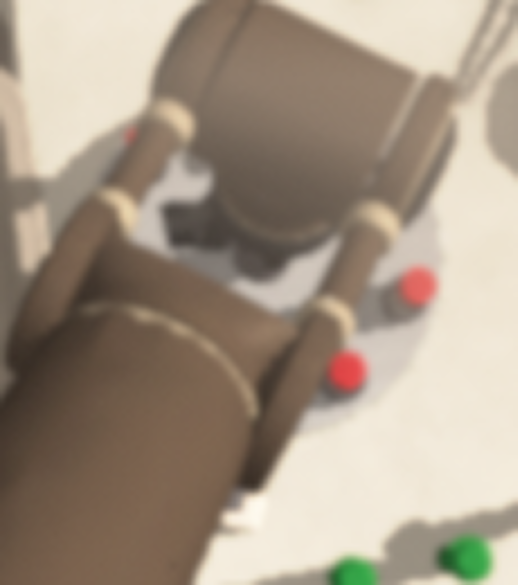

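Run:
```python
from h import *
c=np.array([.4983,-.2225])
pol=lambda P:(np.hypot(*(P-c)).round(4),np.degrees(np.arctan2(*(P-c)[::-1])).round(2))
for nm,P in [("tall",S(266,222,.139)),("c1",S(253,175,.111)),("c2",S(374,326,.111)),("c3",S(521,330,.111)),("c4",S(628,178,.111)),("T3",T(348,368,.111)),("T2",T(416,285,.111)),("front ref T",T(222,492,.099)),("S rd",S(145,330,.099))]: print(nm,P.round(4),pol(P))
for f,cs in ((T,[(193,457),(271,475),(258,528),(176,508)]),(S,[(93,308),(152,289),(195,352),(137,374)])):
    Q=np.array([f(*a,.099) for a in cs]);print(Q.round(4).tolist(),pol(Q.mean(0)),np.linalg.norm(np.roll(Q,-1,0)-Q,axis=1).round(3),[np.degrees(np.arctan2(*(d[::-1]))).round(1) for d in np.roll(Q,-1,0)-Q])
for a in (165,166.5,168,170):
    p=np.r_[c+.095*np.array([np.cos(np.radians(a)),np.sin(np.radians(a))]),.139];u=proj("scene",p);print(a,(u-[250,180]+.5)*5-.5)
```

```text
tall [ 0.4047 -0.2073] (np.float64(0.0948), np.float64(170.77))
c1 [ 0.4396 -0.1514] (np.float64(0.0922), np.float64(129.56))
c2 [ 0.4177 -0.2688] (np.float64(0.093), np.float64(-150.1))
c3 [ 0.4672 -0.3132] (np.float64(0.0959), np.float64(-108.95))
c4 [ 0.5784 -0.2692] (np.float64(0.0927), np.float64(-30.24))
T3 [ 0.4166 -0.2669] (np.float64(0.093), np.float64(-151.47))
T2 [ 0.4654 -0.3101] (np.float64(0.0936), np.float64(-110.56))
front ref T [ 0.3456 -0.1894] (np.float64(0.1562), np.float64(167.78))
S rd [ 0.3432 -0.1946] (np.float64(0.1576), np.float64(169.79))
[[0.3668, -0.1727], [0.3549, -0.2191], [0.3238, -0.2102], [0.3369, -0.1616]] (np.float64(0.1559), np.float64(168.31)) [0.048 0.032 0.05  0.032] [np.float64(-104.5), np.float64(164.0), np.float64(74.9), np.float64(-20.3)]
[[0.3332, -0.1675], [0.3617, -0.1745], [0.3524, -0.2205], [0.324, -0.2151]] (np.float64(0.158), np.float64(169.76)) [0.029 0.047 0.029 0.048] [np.float64(-13.9), np.float64(-101.5), np.float64(169.1), np.float64(79.1)]
165 [256.60553889 209.76636764]
166.5 [258.77630934 213.02111936]
168 [261.08324212 216.24434432]
170 [264.36904326 220.48850434]
```

Run:
```python
from h import *
import cv2
out=[]
for n,(x0,y0,w,h) in (("top",(310,228,48,48)),("scene",(255,222,55,70))):
  for a in (165,169):
    im=cv2.imread(f"pics/{n}0.png")[y0:y0+h,x0:x0+w];k=6 if n=="top" else 5
    im=cv2.resize(im,None,fx=k,fy=k,interpolation=cv2.INTER_CUBIC)
    t=np.radians(a);e=np.array([np.cos(t),np.sin(t)]);g=np.array([-e[1],e[0]]);c=np.array([.4983,-.2225])
    def pt(u,v,z):
        p=proj(n,np.r_[c+e*u+g*v,z]);return tuple(((p-[x0,y0]+.5)*k-.5).round().astype(int).tolist())
    for z,col in ((.099,(0,0,255)),):
      q=[pt(u,v,z) for u,v in((.141,-.027),(.141,.027),(.175,.027),(.175,-.027))]
      cv2.polylines(im,[np.array(q)],True,col,1)
    out.append(cv2.resize(im,(290,290*im.shape[0]//im.shape[1])))
    
H=max(o.shape[0] for o in out)
out=[cv2.copyMakeBorder(o,0,H-o.shape[0],0,0,0) for o in out]
cv2.imwrite("pics/ov.png",np.vstack([np.hstack(out[:2])[:290],np.hstack(out[2:])[:300]]))
```

```text
(no output)
```

View pics/ov.png

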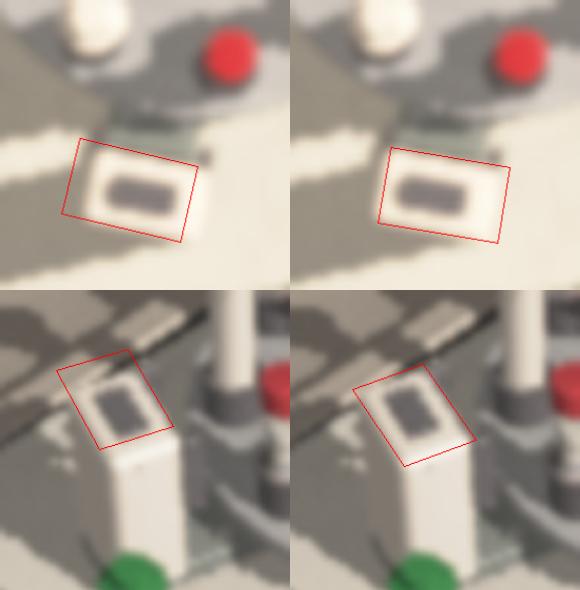

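```bash
python3 -m pendant '[0,0,0,0,0,0,1,0,0,0,0,0,0,1,0,0,0,0,0,0,1,0,0,0,0,0,0,1,0,0,0,0,0,0,1]' && python3 -m pendant '[0,0,0,0,0,0,1,0,0,0,0,0,0,1,0,0,0,0,0,0,1,0,0,0,0,0,0,1,0,0,0,0,0,0,1]' && python3 -m pendant '[0,0,0,0,0,0,1,0,0,0,0,0,0,1,0,0,0,0,0,0,1,0,0,0,0,0,0,1,0,0,0,0,0,0,1]' && python3 -m pendant '[0,0,0,0,0,0,1,0,0,0,0,0,0,1,0,0,0,0,0,0,1,0,0,0,0,0,0,1,0,0,0,0,0,0,1]' && python3 -m pendant '[0,0,0,0,0,0,1,0,0,0,0,0,0,1,0,0,0,0,0,0,1,0,0,0,0,0,0,1,0,0,0,0,0,0,1]' && python3 -m pendant '[0,0,0,0,0,0,1,0,0,0,0,0,0,1,0,0,0,0,0,0,1,0,0,0,0,0,0,1,0,0,0,0,0,0,1]' | tail -5;  python3 - <<'E'
from h import *
import cv2
need([.498,-.2225,.163],100.5)
f=r.grab_frame("scene");g=cv2.imread("pics/s3f.png")[:,:,::-1]
d=cv2.absdiff(f[185:290,250:400],g[185:290,250:400]);print(d.mean(),d.max())
a=f[180:290,250:400,::-1]; cv2.imwrite("pics/s4.png",cv2.resize(a,None,fx=5,fy=5,interpolation=cv2.INTER_CUBIC))
E
```

```text
t: 6.35
tcp_pos: [0.4982, -0.2225, 0.1627]
ee_rot: [-0.14, 1.567, 0.141]
ft_force: [-1.4, -1.6, -6.2]
grip_width: 0.0131
t: 6.85
tcp_pos: [0.4981, -0.2224, 0.1627]
ee_rot: [-0.14, 1.567, 0.141]
ft_force: [-1.2, -0.4, -8.3]
grip_width: 0.0132
t: 7.35
tcp_pos: [0.4982, -0.2224, 0.1626]
ee_rot: [-0.14, 1.567, 0.141]
ft_force: [-1.9, -1.2, -10.7]
grip_width: 0.0132
t: 7.85
tcp_pos: [0.4982, -0.2225, 0.1627]
ee_rot: [-0.14, 1.567, 0.141]
ft_force: [-2.6, -1.0, -12.8]
grip_width: 0.0132
t: 8.35
tcp_pos: [0.4982, -0.2224, 0.1627]
ee_rot: [-0.14, 1.567, 0.141]
ft_force: [-3.4, -0.9, -15.3]
grip_width: 0.0133
t: 8.85
tcp_pos: [0.4982, -0.2225, 0.1627]
ee_rot: [-0.14, 1.567, 0.141]
ft_force: [-3.2, -1.9, -16.5]
grip_width: 0.0131
jaw now 100.26 to 100.5 turn [-0.0081 -0.0015 -0.0007]
jaw now 100.26 to 280.5 turn [ 5.9919e+00 -1.2000e-03  2.3000e-03]
shift [-0.0012 -0.     -0.0007] t 8.85 [ 0.4982 -0.2225  0.1627] q [-0.5   0.26  1.89 -0.    0.99 -2.25] F [ -3.2  -1.9 -16.5] [-0.28  0.61 -0.01] 0.0131
0.5954285714285714 41
```

View pics/s4.png

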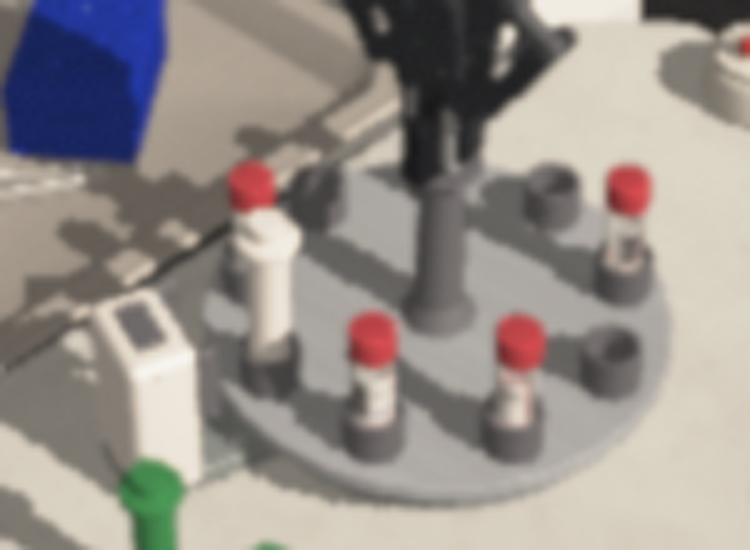

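Run:
```python
from workcell import r
print(r.finish_job())
```

```text
the job is handed in; nothing more can be done
None
```

I gripped the black bar knob at 50 N and turned the carousel about 24° counterclockwise, until the tall white tube stood in front of the reader's window. I held it there for about 3 s and handed the job in at about 8.9 s, still gripping. No verdict came back.

**Alignment:** I put the tube at about 169–171° around the axis and the reader at about 168–170°. That is roughly 1–4 mm from the spot, inside the 10 mm limit. The two cameras disagreed by about 1.5° on where the reader's front lies. The arm blocks the top view of the tall tube, so its final position comes from the scene camera. I left it there rather than nudge it and disturb the hold.

**Stillness and tubes:** The scene picture after the hold showed no visible turning and all six tubes upright. The jaw angle stayed put and the opening was steady at 13 mm, so the fingers still held the bar. I did not measure contact with the tubes or the bystanders' final positions. The fingertips stayed above the height of the tube tops.

**One oddity:** While holding, the vertical force on the wrist crept from about -4 to -16.5 N without any motion. That is far below the 120 N limit.

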